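# Mount an opened phone in the spring-jaw holder for inspection

## Task

Take the opened phone off its foam block and push it straight down, insides up, between the two spring jaws of the holder until it snaps in fully home: flat on both ledges, under both jaw lips, and centred across the holder. Then swing the holder's magnifier in so that its lens is centred over the phone, and leave it there. Leave the screwdriver, the reel and the bare drive where they are.

Things in the scene. Friction and masses are not known exactly. Their poses are not given: they have to be found in the camera images.
- phone: Opened black phone: slab 60 mm (its x) x 140 mm (y) x 10 mm (z), about 160 g; its upper face shows green board, metal shields and a grey battery. Origin: centre of the underside; z up, out of the opened back. It starts lying level on the foam block, long sides overhanging, so fingers can close across the 60 mm width. Either end may go to either jaw.
- rest: Grey foam block under the phone at the start, fixed, 36 mm (x) x 100 mm (y) x 20 mm high. Origin: centre of the underside, on the bench.
- holder: Holder fixed to the bench. Origin: on the bench, midway between the jaws; y runs from jaw to jaw, z up. Base 80 mm (x) x 260 mm (y -120 to +140) x 12 mm. Two aluminium ledges, 44 mm wide in x, |y| 45 to 60 mm, tops 50 mm above the bench, carry the phone; between them it is open down to the base (room for fingers). Behind the ledges stand the jaws; the magnifier's post is at y = +115 mm.
- seat (a point): Point midway between the two ledges at ledge height, 50 mm above the bench, where the origin of the mounted phone belongs. A level phone pressed down here drives both jaws open (5 to 20 N in all), passes the lips and comes to rest on the ledges with the lips closed over its ends.
- lip_far (a point): Tip of the lip of the grey spring jaw at the holder's -y end, 64 mm from the centre when shut, 64 mm above the bench. Each jaw is 30 mm wide (x) and slides outward up to 12 mm (250 N/m, 0.5 N preload). Lip underside 62 mm above the bench; upright face below it 68 mm from the centre; above it a lead-in face slopes outward, 25 degrees from vertical, to 74 mm from the centre, 86 mm high.
- lip_post (a point): The same point of the other, mirrored spring jaw, at the holder's +y end, next to the magnifier's post.
- magnifier (a joint): Angle (rad) of the magnifier about its vertical 14 mm post at holder x = 0, y = +115 mm. 0: the arm points along the holder's -y, lens exactly over the seat. Positive: swung aside towards the holder's +x. Starts at 1.4 to 1.9; range -0.6 to 2.3, so no stop at 0. Stiff hinge (0.05 N m friction): stays where it is left.
- knob (a point): Centre of the top end of the magnifier's black upright knob, 14 mm in diameter, 40 mm tall (from 118 to 158 mm above the bench), standing on the arm 48 mm from the post axis. It can be pinched from above or pushed sideways. The arm is a 12 mm wide, 6 mm thick bar.
- lens (a point): Centre of the magnifier's round lens, 115 mm from the post axis and 115 mm above the bench; its dark ring is 80 mm in outside diameter and 8 mm thick.
- drive: Bystander: bare 2.5 inch disk drive, flat, 70 x 100 x 10 mm. Origin: centre of the underside.
- driver: Bystander: screwdriver with black handle lying on the bench, 190 mm long. Origin: underside, near its middle.
- reel: Bystander: metal reel standing on its flange, 56 mm in diameter, 35 mm high. Origin: centre of the underside.
Mind the look-alikes: they are no part of the job. What is shaped like the phone but blue is not meant.

How it is judged:
On the way, in this order (a step that is already met when the one before it is completed fails the run):
1. the phone is snapped home in the spring jaws, flat on both ledges (z of phone in the frame of holder between 0.047 and 0.053 m and x of phone in the frame of holder between -0.012 and 0.012 m and y of phone in the frame of holder between -0.006 and 0.006 m and angle between the y axis of phone and the y axis of holder, either way round below 0.14 rad and angle between phone's own z axis and vertical below 0.06 rad), for 0.3 s.
2. the lens is swung in over the mounted phone (all of step 1 and horizontal distance between lens and seat below 0.02 m), for 0.2 s.
At the end, for the whole second after the job is handed in: The phone is at rest, insides up, level within 0.06 rad on both ledges under the lips: origin at the seat within 3 mm in height, 12 mm in holder x, 6 mm in holder y, long axis within 0.14 rad of the holder's; the lens centre is still, within 20 mm of the seat horizontally (all of step 2 and linear speed of phone below 0.01 m/s and velocity of joint magnifier between -0.05 and 0.05 rad/s); the robot touches nothing.
It fails at once if a bystander (drive, screwdriver or reel) is moved by more than 20 mm (distance of any of drive, driver, reel from where it was at the start of the episode above 0.02 m).
It also fails if it takes over 58 s, if anything falls off the work surface, if the arm or the gripper's body presses on something with over 40 N, if the wrist force passes 120 N, or if a joint passes its speed limit or range.

## Robot

A 7-joint arm with a two-finger parallel gripper is mounted at the origin on the work surface. World frame = base frame: x ahead of the robot, y to its left, z up, the work surface at z = 0. Lengths are in m, angles in rad, forces in N, time in s.
With the tool pointing down it reaches from about 0.4 to 0.875 m from the base axis. Payload 6.5 kg.
Tool frame: the origin (TCP) lies at the very end of the fingers, on their centre line; the grasp point (between the pads) lies 19 mm behind it (ctrl.grasp_offset is the distance from the TCP to the grasp point, in m); z points along the fingers, y is the line along which they close (so a half turn about z gives the same grasp; the last joint's range is limited). The gripper opens to 85 mm and grips with 20 to 120 N. Pads are 22 mm wide; open, the fingers measure 114 mm over their backs; the gripper's body (76 mm by 85 mm) begins 54 mm behind the grasp point. The pads swing forward as they close: fully open they stand 13 mm farther back than shut.
Start: joints at [1.105, 0.536, -0.004, 1.538, 0.003, 1.067, -0.071], TCP at [0.253, -0.599, 0.231] pointing down, gripper open.
Joint ranges: [-2.7, 2.7], [-0.37, 2.16], [-1.27, 1.26], [0.24, 2.4], [-1.31, 4.45], [0.19, 1.91], [-2.76, 2.76]. Speed limits (rad/s): [2.39, 2.39, 3.14, 3.14, 3.14, 3.14, 3.14].

## Interface

Orientations are given as a unit quaternion [w, x, y, z].
In Python, from bench import state, capture, camera_model, ctrl gives the robot as it stands.
- The arm moves only by the tool arm_command, never from a script. Its argument "motion" is a list that holds one entry, the list of rows, each a list of 5 numbers: the shift along the world's x, y, z in cm, then the turn about the world's z in rad, then the opening in per cent of the stroke, from 0 (shut) to 100 (fully open). A call has exactly 8 rows; each row is the pose to reach, as a shift and turn from the pose commanded when the call began; what a row does not reach only later rows make up. A row lasts 1/10 s, in which the tool goes at most 50 mm and 8.59 degrees, less where a joint would pass 70% of its speed; a pose out of reach is approached as far as the arm can. A call with a gripper value outside its range is refused whole. The fingers move at their own pace and stop on an object; "force" is the grip in N (left out, the last holds). Time passes only in rows, so rows that repeat a pose let the fingers close, or fill a call up. It gives the time, the measured TCP pose, the force, the opening and the grip force at its end, in the units of the state.
- state(): the state, without advancing time (a new reading comes with each control period).
- capture(name): name is "scene" or "top" or "wrist"; returns (picture, depth): 480x640x3 uint8, red, green, blue; 480x640 float32, m along the optical axis (not along the pixel's ray), 0 where there is no reading.
- camera_model(name): a dict with "camera_matrix" (3x3 intrinsics, pixels), "extrinsics" (4x4, takes a point from camera to world coordinates). Camera axes: x right, y down, z forward; pixel columns grow to the right and rows downward; lengths in m; the calibration is good to about 2 mm. The wrist camera is an equidistant fisheye: a pixel r from the principal point sees the ray r / f radians off the axis. A picture is of the moment at which its call begins: read the wrist's pose just before it. camera_model takes no time and is no camera call; for the wrist camera it gives the pose at the moment of the call.
- ctrl.hand_in(): hands the job in; it is judged then, once.
The state is a dict: "clock": time; "q": joint angles; "qd": joint speeds; "joint_efforts": joint torques, N m; "ee_pos": TCP position; "eef_rot": TCP orientation; "ft_force": force on the tool from outside, world axes, zero at the start; "wrist_torque": the same for the moment, N m; "gripper_width": finger opening in m; "finger_force": force on a finger pad.
Only numpy, scipy, OpenCV 4.12 (cv2) and the standard library are available. Lean on these libraries where they do the work, as an engineer would, in place of code of your own. Each camera call takes 0.05 s, during which the arm holds its last target. There are 200 camera calls.

## Working session

There is one attempt and no reset: what is moved stays moved. The work goes in short steps, Python scripts to look and compute and a tool call to move; the robot and the scene stay as the last step left them, time stands still between calls to the robot, and variables do not carry over. Pictures are saved under pics/ and viewed, at most 10 in all, crops included, and the job is handed in when it is done.

Besides the shell and the picture viewer there is one more tool, called after "Emit:" as name(argument=value, ...), one argument or row to a line, values as JSON. arm_command: Moves the arm, as the interface text tells. Its arguments: {"type":"object","properties":{"motion":{"type":"array","items":{"type":"array","items":{"type":"array","items":{"type":"number"}}}},"force":{"type":"number"}},"required":["motion"]}

```bash
mkdir -p pics; python3 - <<'E'
from bench import state, capture, camera_model, ctrl
import cv2, numpy as np
for n in ("scene","top"):
    p,d=capture(n); cv2.imwrite(f"pics/{n}0.png",p[...,::-1]); np.save(f"pics/{n}0.npy",d)
    m=camera_model(n); print(n,np.round(m["camera_matrix"],1).tolist(),np.round(m["extrinsics"],4).tolist())
s=state();print(s["clock"],s["ee_pos"],s["eef_rot"],s["gripper_width"])
E
```

```text
scene [[573.6, 0.0, 320.5], [0.0, 573.6, 236.8], [0.0, 0.0, 1.0]] [[0.2675, 0.5304, -0.8044, 1.6567], [0.9635, -0.1558, 0.2176, -0.2736], [-0.0099, -0.8333, -0.5527, 0.873], [0.0, 0.0, 0.0, 1.0]]
top [[516.2, 0.0, 317.4], [0.0, 516.2, 242.8], [0.0, 0.0, 1.0]] [[0.0297, -0.9963, 0.0803, 0.4672], [-0.9996, -0.0295, 0.0036, 0.0148], [-0.0012, -0.0804, -0.9968, 1.4678], [0.0, 0.0, 0.0, 1.0]]
0.1 [ 0.25276964 -0.5982208   0.23050627] [-7.64807656e-04  9.80082076e-01  1.98591280e-01 -2.05603534e-04] 0.0856470789361059
```

View pics/top0.png

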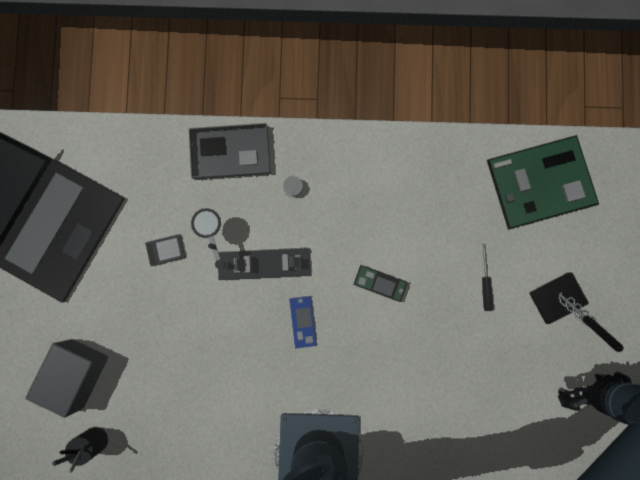

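View pics/scene0.png

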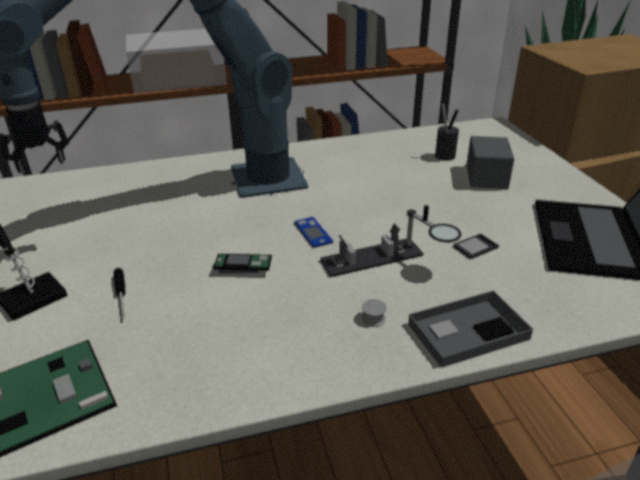

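The top view shows the phone at (381,283), the holder around (265,264) with its post at about (218,264), the lens at (206,222) and the knob at about (212,246). The blue decoy is at (303,322), the reel at (294,186), the drive at (166,250) and the screwdriver at (487,280).

```bash
cat > h.py <<'E'
from bench import state, capture, camera_model, ctrl
import cv2, numpy as np
def cloud(n,d):
    m=camera_model(n);K=m["camera_matrix"];T=np.array(m["extrinsics"])
    v,u=np.mgrid[:480,:640]
    P=np.stack([(u-K[0][2])/K[0][0]*d,(v-K[1][2])/K[1][1]*d,d],-1)
    return P@T[:3,:3].T+T[:3,3]
def rect(X):
    c,s,a=cv2.minAreaRect((X[:,:2]*1000).astype(np.float32)); return np.round(c,1),np.round(s,1),round(a,1)
E
python3 - <<'E'
from h import *
d=np.load("pics/top0.npy");W=cloud("top",d)
def box(u0,u1,v0,v1): 
    a=W[v0:v1,u0:u1].reshape(-1,3); return a
t=box(330,345,300,330);print("table z",t[:,2].mean(),t[:,2].std())
p=box(345,420,255,310);p=p[p[:,2]>.02];print("phone",len(p),rect(p),np.median(p[:,2]),p[:,:2].mean(0))
h=box(205,325,235,290)
for lo,hi in((.006,.03),(.03,.057),(.057,.095),(.1,.13),(.13,.2)):
    q=h[(h[:,2]>lo)&(h[:,2]<hi)]
    if len(q)>3: print("holder",lo,len(q),rect(q),q.mean(0).round(4))
b=box(185,232,200,240);b=b[b[:,2]>.09];print("lens",len(b),rect(b),b.mean(0))
p=cv2.imread("pics/top0.png")[195:315,180:430]
cv2.imwrite("pics/crop0.png",cv2.resize(p,(800,384),interpolation=cv2.INTER_CUBIC))
E
```

```text
table z 0.008949682202348225 0.11955741284318858
phone 1103 (array([ 485. , -110.1]), array([240. ,  77.8]), 80.1) 0.02988138751183156 [ 0.47684335 -0.15495029]
holder 0.006 2134 (array([526.2, 169.2]), array([152.9, 333.3]), 1.7) [0.5221 0.1648 0.012 ]
holder 0.03 215 (array([521.9, 173.1]), array([ 41.9, 202.6]), 4.6) [0.522  0.1669 0.0475]
holder 0.057 148 (array([524.3, 177. ]), array([ 34.8, 191.4]), 4.6) [0.5217 0.1755 0.0774]
holder 0.1 191 (array([547. , 288.5]), array([95.3, 21.9]), 23.3) [0.5423 0.2855 0.1182]
holder 0.13 34 (array([559.2, 291.6]), array([12.8, 12.1]), 53.0) [0.5584 0.2907 0.1533]
lens 727 (array([538.6, 192.2]), array([374.2,  78.6]), 56.2) [0.61876043 0.31237172 0.12932306]
```

View pics/crop0.png

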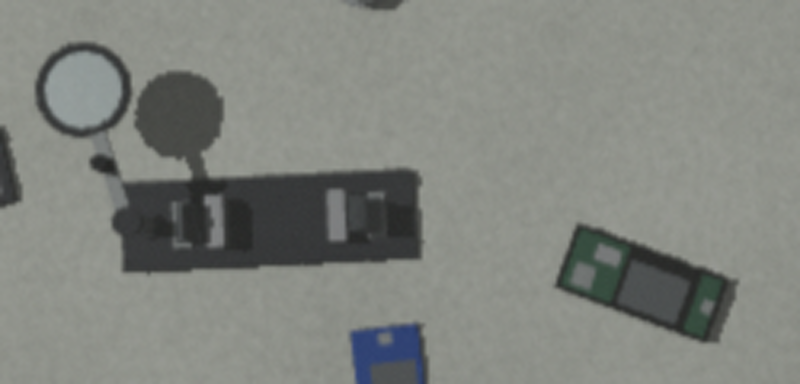

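```bash
cat >> h.py <<'E'
def blobs(W,u0,u1,v0,v1,lo,hi,k=3,amin=20):
    z=W[...,2]; m=np.zeros(z.shape,np.uint8); m[v0:v1,u0:u1]=((z>lo)&(z<hi))[v0:v1,u0:u1]
    if k: m=cv2.morphologyEx(m,cv2.MORPH_OPEN,np.ones((k,k),np.uint8))
    n,l,st,c=cv2.connectedComponentsWithStats(m)
    for i in range(1,n):
        if st[i,4]>=amin:
            X=W[l==i]; print((lo,hi),st[i,4],c[i].round(1),"rect",*rect(X),"mean",X.mean(0).round(4),"med z",np.median(X[:,2]).round(4))
E
python3 - <<'E'
from h import *
W=cloud("top",np.load("pics/top0.npy"))
print("phone");blobs(W,345,420,255,310,.022,.045)
print("holder");blobs(W,205,325,235,290,.006,.03);blobs(W,205,325,235,290,.04,.056,2,8);blobs(W,205,325,235,290,.058,.095,2,8)
print("mag");blobs(W,185,235,200,290,.1,.2,2,8);blobs(W,185,235,200,290,.14,.17,0,8)
W=cloud("scene",np.load("pics/scene0.npy"))
print("scene");blobs(W,205,280,240,285,.026,.045);blobs(W,310,430,200,280,.04,.056,2,8);blobs(W,310,430,200,280,.058,.095,2,8);blobs(W,400,470,195,250,.1,.2,2,8)
E
```

```text
phone
(0.022, 0.045) 1065 [380.  282.6] rect [ 477.1 -157.9] [140.5  60.2] 71.2 mean [ 0.4774 -0.157   0.0299] med z 0.0299
holder
(0.006, 0.03) 1813 [264.4 264. ] rect [522.1 170.6] [ 80.  258.8] 4.3 mean [0.5201 0.1676 0.0121] med z 0.0116
(0.006, 0.03) 36 [287.2 250.2] rect [560.2 103.9] [14.2 20. ] 3.6 mean [0.5609 0.1047 0.011 ] med z 0.011
(0.04, 0.056) 88 [285.7 262.2] rect [525.9 106.3] [42.1 13.3] 2.3 mean [0.5255 0.1058 0.0429] med z 0.0481
(0.04, 0.056) 90 [247.6 264.4] rect [503.3 115.8] [210.   43.2] 82.0 mean [0.5159 0.2082 0.0602] med z 0.0488
(0.058, 0.095) 60 [292.3 262. ] rect [528.9  88. ] [31.1 14.6] 0.1 mean [0.5256 0.0865 0.0656] med z 0.08
(0.058, 0.095) 80 [239.  264.2] rect [515.5 231.4] [17.6 31.9] 71.2 mean [0.5154 0.2308 0.0659] med z 0.073
mag
(0.1, 0.2) 907 [208.9 230.3] rect [516.4 204.7] [370.5 128.8] 56.3 mean [0.6008 0.3065 0.1141] med z 0.1162
(0.14, 0.17) 31 [210.9 245.3] rect [559.2 291.6] [12.8 12. ] 53.0 mean [0.5585 0.291  0.1549] med z 0.1563
scene
(0.026, 0.045) 824 [242.5 260.6] rect [ 477.9 -158. ] [140.6  66.6] 72.1 mean [ 0.4803 -0.1584  
[... 215 characters left out ...]
 0.2826 0.0347] med z 0.043
(0.04, 0.056) 79 [351.8 250.5] rect [1051.3  -71. ] [  21.1 1276.7] 70.5 mean [0.5475 0.1068 0.055 ] med z 0.0495
(0.04, 0.056) 37 [343.5 252.1] rect [535.   89.6] [18.  24.5] 74.2 mean [0.5365 0.0888 0.0462] med z 0.0476
(0.058, 0.095) 60 [410.8 227.5] rect [1022.7   28.8] [  13.6 1404.8] 63.9 mean [0.5153 0.2773 0.0726] med z 0.0701
(0.058, 0.095) 101 [395.8 231. ] rect [1025.1    2. ] [  23.1 1378.2] 65.5 mean [0.5233 0.2323 0.0747] med z 0.0739
(0.058, 0.095) 79 [343.6 243.7] rect [471.4 111.4] [ 20.5 156.3] 71.3 mean [0.53   0.0907 0.067 ] med z 0.068
(0.1, 0.2) 758 [437.5 227.6] rect [978.9  61.5] [ 140.3 1505.8] 58.4 mean [0.5893 0.3122 0.1116] med z 0.1185
```

Emit:
arm_command(
  motion=[
    [[2, 4, 0, 0.08, 100], [4, 8, 0, 0.16, 100], [6, 12, 0, 0.24, 100], [8, 16, 0, 0.32, 100], [10, 20, 0, 0.4, 100], [12, 24, 0, 0.48, 100], [14, 28, 0, 0.56, 100], [16, 32, 0, 0.64, 100]],
  ],
  force=40,
)

```text
clock: 0.9
ee_pos: [0.4133, -0.277, 0.2312]
eef_rot: [-0.0, 0.867, 0.498, -0.0]
ft_force: [0.6, -0.6, 0.3]
gripper_width: 0.0856
finger_force: 0.0
```

```bash
cat >> h.py <<'E'
def st():
    s=state(); w,x,y,z=s["eef_rot"]
    ty=np.arctan2(1-2*(x*x+z*z),2*(x*y-w*z))
    print("t",round(s["clock"],2),"tcp",np.round(s["ee_pos"],4),"toolY deg",round(np.degrees(ty),1),"w",round(s["gripper_width"],4),"ff",s["finger_force"],"F",np.round(s["ft_force"],1),"q",np.round(s["q"],2))
E
python3 -c "
from h import *
st()
W=cloud('top',np.load('pics/top0.npy'))
X=W.reshape(-1,3);k=np.hypot(X[:,0]-.5142,X[:,1]-.2753)<.012;print('post z',np.percentile(X[k,2],[50,90,98]))"
```

```text
t 0.9 tcp [ 0.4133 -0.277   0.2312] toolY deg -30.2 w 0.0856 ff 0.0 F [ 0.6 -0.6  0.3] q [ 0.73  0.29 -0.27  1.92  0.1   0.94 -0.12]
post z [0.1158132  0.12207257 0.12300158]
```

Emit:
arm_command(
  motion=[
    [[1.6, 3, 0, 0.05, 100], [3.2, 6, -2, 0.1, 100], [4.8, 9, -5, 0.15, 100], [6.4, 11.9, -8, 0.2, 100], [6.4, 11.9, -11, 0.2, 100], [6.4, 11.9, -14, 0.2, 100], [6.4, 11.9, -14, 0.2, 100], [6.4, 11.9, -14, 0.2, 100]],
  ],
)

```text
clock: 1.7
ee_pos: [0.4767, -0.1598, 0.0914]
eef_rot: [-0.0, 0.814, 0.581, -0.0]
ft_force: [-0.3, -0.4, 0.7]
gripper_width: 0.0855
finger_force: 0.0
```

```bash
python3 - <<'E'
from h import *
st();p,d=capture("wrist");cv2.imwrite("pics/w1.png",p[...,::-1])
E
```

```text
t 1.7 tcp [ 0.4767 -0.1598  0.0914] toolY deg -19.0 w 0.0855 ff 0.0 F [-0.3 -0.4  0.7] q [ 0.48  0.52 -0.31  2.01  0.25  0.65 -0.32]
```

View pics/w1.png

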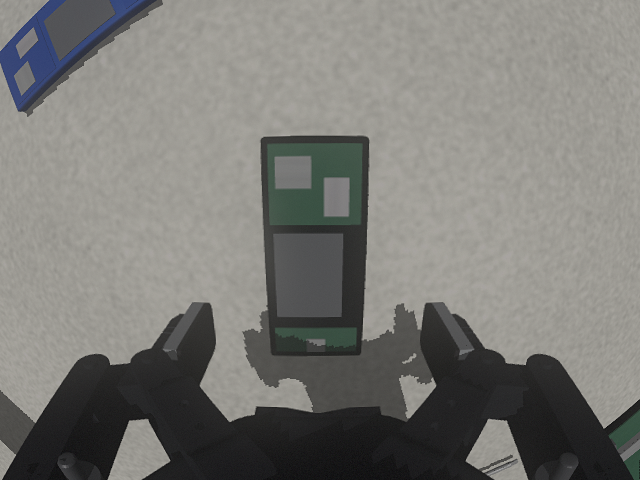

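The wrist view shows the phone (columns 265–368) aligned and midway between the fingers (pads at about columns 212 and 425). I'll descend and grip.

Emit:
arm_command(
  motion=[
    [[0, 0.2, -3, 0, 100], [0, 0.2, -6, 0, 100], [0, 0.2, -7.5, 0, 100], [0, 0.2, -8.2, 0, 100], [0, 0.2, -8.2, 0, 100], [0, 0.2, -8.2, 0, 40], [0, 0.2, -8.2, 0, 40], [0, 0.2, -8.2, 0, 40]],
  ],
  force=40,
)

```text
clock: 2.55
ee_pos: [0.4779, -0.1581, 0.0107]
eef_rot: [0.001, 0.814, 0.581, 0.001]
ft_force: [-1.2, 0.3, 6.7]
gripper_width: 0.0588
finger_force: 42.2
```

Emit:
arm_command(
  motion=[
    [[0, 0, 0, 0, 40], [0, 0, 0, 0, 40], [0, 0, 0, 0, 40], [0, 0, 0, 0, 40], [0, 0, 1, 0, 40], [0, 0, 3, 0, 40], [0, 0, 3, 0, 40], [0, 0, 3, 0, 40]],
  ],
  force=60,
)

```text
clock: 3.35
ee_pos: [0.4775, -0.158, 0.0399]
eef_rot: [0.001, 0.814, 0.581, 0.0]
ft_force: [-0.3, -0.2, -1.2]
gripper_width: 0.0581
finger_force: 65.7
```

```bash
python3 - <<'E'
from h import *
st();p,d=capture("top");cv2.imwrite("pics/t2.png",p[...,::-1]);W=cloud("top",d)
blobs(W,345,420,250,310,.04,.08)
p,d=capture("wrist");cv2.imwrite("pics/w2.png",p[...,::-1])
E
```

```text
t 3.35 tcp [ 0.4775 -0.158   0.0399] toolY deg -19.0 w 0.0581 ff 65.72256803512573 F [-0.3 -0.2 -1.2] q [ 0.44  0.61 -0.27  2.02  0.3   0.54 -0.37]
(0.04, 0.08) 371 [365.5 276.6] rect [ 492.5 -117.8] [54.  60.1] 71.8 mean [ 0.4922 -0.1138  0.0586] med z 0.0586
```

View pics/w2.png

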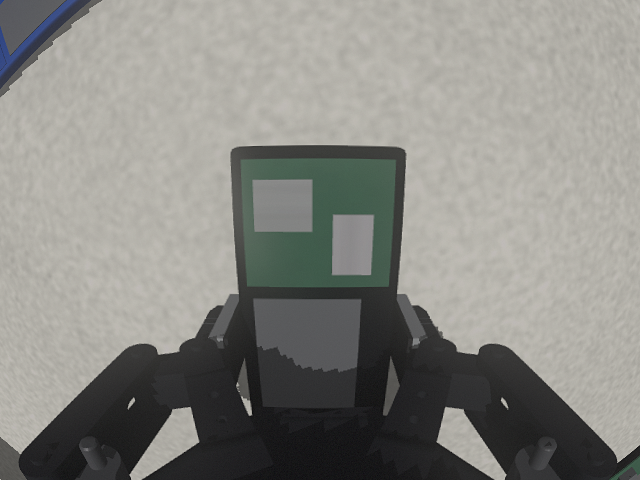

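Emit:
arm_command(
  motion=[
    [[0, 0, 4, 0, 40], [0, 0, 8, 0, 40], [0.5, 4, 9, 0.06, 40], [1, 8, 9, 0.12, 40], [1.7, 12, 9, 0.18, 40], [2.3, 16, 9, 0.24, 40], [2.8, 20, 9, 0.3, 40], [3.4, 23, 9, 0.36, 40]],
  ],
)

```text
clock: 4.25
ee_pos: [0.5103, 0.0752, 0.1286]
eef_rot: [-0.001, 0.695, 0.719, -0.0]
ft_force: [-0.1, -0.7, -2.3]
gripper_width: 0.0585
finger_force: 66.0
```

Emit:
arm_command(
  motion=[
    [[0.4, 3, 0, 0.02, 40], [0.8, 5.5, 0, 0.045, 40], [1, 7.5, 0, 0.045, 40], [1.1, 8.9, 0, 0.045, 40], [1.1, 8.9, 0, 0.045, 40], [1.1, 8.9, 0, 0.045, 40], [1.1, 8.9, 0, 0.045, 40], [1.1, 8.9, 0, 0.045, 40]],
  ],
)

```text
clock: 5.05
ee_pos: [0.5221, 0.1598, 0.1292]
eef_rot: [0.0, 0.681, 0.732, -0.0]
ft_force: [0.6, 0.1, -0.8]
gripper_width: 0.0585
finger_force: 66.0
```

```bash
python3 - <<'E'
from h import *
st();p,d=capture("top");W=cloud("top",d)
blobs(W,220,320,235,290,.10,.155);blobs(W,220,320,235,290,.058,.095,2,8)
p2,d2=capture("scene");W=cloud("scene",d2);blobs(W,310,440,190,280,.12,.155)
a=cv2.resize(p[180:320,170:350],None,fx=3,fy=3);b=cv2.resize(p2[150:290,290:430],None,fx=3,fy=3)
a=a[:420,:];cv2.imwrite("pics/c3.png",np.hstack([a[:, 130:510],b])[...,::-1])
E
```

```text
t 5.05 tcp [0.5221 0.1598 0.1292] toolY deg 4.1 w 0.0585 ff 66.00730419158936 F [ 0.6  0.1 -0.8] q [-0.02  0.54 -0.47  1.87  0.33  0.8  -0.59]
(0.1, 0.155) 283 [283.1 258.3] rect [526.8 110.3] [58.9 41.6] 5.2 mean [0.5312 0.1061 0.1476] med z 0.1476
(0.058, 0.095) 49 [292.8 261.9] rect [528.8  85.3] [30.6  8.6] 1.9 mean [0.5259 0.0851 0.0666] med z 0.0819
(0.12, 0.155) 733 [367.4 212.6] rect [528. 160.] [ 79.7 143. ] 3.2 mean [0.5314 0.1502 0.1486] med z 0.1493
(0.12, 0.155) 67 [425.  214.1] rect [557.6 290.8] [16.  19.5] 65.0 mean [0.5613 0.2895 0.1373] med z 0.1377
```

View pics/c3.png

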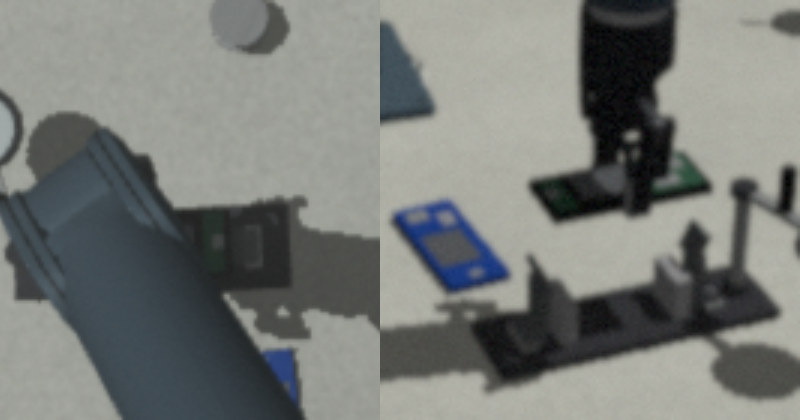

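The phone is level over the holder and clear of the jaws. It lies along the holder axis, with its far end at y≈0.0895, within 1 mm of the target. I'll go down in stages.

Emit:
arm_command(
  motion=[
    [[0.1, 0.1, -2, 0, 40], [0.1, 0.1, -4, 0, 40], [0.1, 0.1, -4.8, 0, 40], [0.1, 0.1, -5.4, 0, 40], [0.1, 0.1, -5.8, 0, 40], [0.1, 0.1, -6.2, 0, 40], [0.1, 0.1, -6.6, 0, 40], [0.1, 0.1, -6.6, 0, 40]],
  ],
  force=90,
)

```text
clock: 5.95
ee_pos: [0.5235, 0.1623, 0.0634]
eef_rot: [0.0, 0.681, 0.733, 0.0]
ft_force: [0.7, -0.2, -0.9]
gripper_width: 0.058
finger_force: 99.2
```

```bash
python3 -c "
from h import *
st()"
```

```text
t 5.95 tcp [0.5235 0.1623 0.0634] toolY deg 4.2 w 0.058 ff 99.24277067184448 F [ 0.7 -0.2 -0.9] q [-0.07  0.65 -0.42  1.9   0.4   0.68 -0.65]
```

Emit:
arm_command(
  motion=[
    [[0, -0.1, -0.3, 0, 40], [0, -0.1, -0.7, 0, 40], [0, -0.1, -1.1, 0, 40], [0, -0.1, -1.5, 0, 40], [0, -0.1, -1.9, 0, 40], [0, -0.1, -2.2, 0, 40], [0, -0.1, -2.3, 0, 40], [0, -0.1, -2.3, 0, 40]],
  ],
)

```text
clock: 6.75
ee_pos: [0.5226, 0.1611, 0.0412]
eef_rot: [0.0, 0.68, 0.733, -0.001]
ft_force: [-5.4, -2.4, 17.9]
gripper_width: 0.058
finger_force: 101.3
```

```bash
python3 - <<'E'
from h import *
st();p,d=capture("top");W=cloud("top",d)
blobs(W,220,320,235,290,.057,.075,2,8);blobs(W,220,320,235,290,.075,.095,2,8)
p2,d2=capture("scene");W=cloud("scene",d2);blobs(W,310,440,190,280,.057,.075)
E
```

```text
t 6.75 tcp [0.5226 0.1611 0.0412] toolY deg 4.2 w 0.058 ff 101.26596093177795 F [-5.4 -2.4 17.9] q [-0.08  0.68 -0.4   1.9   0.42  0.64 -0.67]
(0.057, 0.075) 30 [280.8 255. ] rect [506.4  73.7] [140.6  15.6] 50.0 mean [0.5415 0.1154 0.1066] med z 0.0593
(0.057, 0.075) 102 [288.5 260.7] rect [526.6  99.9] [56.4 24.3] 10.1 mean [0.5292 0.0973 0.0594] med z 0.06
(0.075, 0.095) 42 [293.7 261.4] rect [528.8  84. ] [30.7  8.4] 6.6 mean [0.5276 0.0827 0.0652] med z 0.0819
(0.057, 0.075) 30 [409.6 230.4] rect [518.1 273.3] [13.8  8.9] 75.2 mean [0.5176 0.2732 0.0656] med z 0.066
(0.057, 0.075) 687 [367. 241.] rect [526.8 159.5] [160.4  82. ] 84.8 mean [0.5289 0.1532 0.0629] med z 0.0621
```

Emit:
arm_command(
  motion=[
    [[0, 0, -0.1, 0, 40], [0, 0, -0.2, 0, 40], [0, 0, -0.2, 0, 40], [0, 0, -0.2, 0, 40], [0, 0, -0.2, 0, 40], [0, 0, -0.2, 0, 40], [0, 0, -0.2, 0, 40], [0, 0, -0.2, 0, 40]],
  ],
)

```text
clock: 7.65
ee_pos: [0.5227, 0.1611, 0.0411]
eef_rot: [0.001, 0.68, 0.733, -0.001]
ft_force: [-12.0, -4.8, 40.3]
gripper_width: 0.0575
finger_force: 103.7
```

```bash
python3 - <<'E'
from h import *
st()
E
```

```text
t 7.65 tcp [0.5227 0.1611 0.0411] toolY deg 4.2 w 0.0575 ff 103.69204044342041 F [-12.   -4.8  40.3] q [-0.08  0.68 -0.4   1.9   0.42  0.64 -0.67]
```

It's a hard stop, so the phone is on the ledges. Next I'll ease the load, open and lift.

Emit:
arm_command(
  motion=[
    [[0, 0, 0.2, 0, 40], [0, 0, 0.3, 0, 40], [0, 0, 0.3, 0, 100], [0, 0, 0.3, 0, 100], [0, 0, 0.3, 0, 100], [0, 0, 0.3, 0, 100], [0, 0, 0.3, 0, 100], [0, 0, 0.3, 0, 100]],
  ],
)

```text
clock: 8.45
ee_pos: [0.523, 0.1613, 0.0412]
eef_rot: [-0.0, 0.68, 0.733, -0.0]
ft_force: [0.5, 0.5, -0.0]
gripper_width: 0.0853
finger_force: 0.0
```

Emit:
arm_command(
  motion=[
    [[0, 0, 1, 0, 100], [0, 0, 3, 0, 100], [0, 0, 6, 0, 100], [0, 0, 10, 0, 100], [0, 0, 14, 0, 100], [0, 0, 17, 0, 40], [0, 0, 17, 0, 40], [0, 0, 17, 0, 40]],
  ],
  force=30,
)

```text
clock: 9.25
ee_pos: [0.5232, 0.1612, 0.2122]
eef_rot: [0.001, 0.68, 0.733, 0.001]
ft_force: [0.1, -0.6, -0.5]
gripper_width: 0.0441
finger_force: 0.0
```

```bash
python3 - <<'E'
from h import *
st()
p2,d2=capture("scene");W=cloud("scene",d2);blobs(W,310,440,190,280,.054,.07);blobs(W,400,445,190,230,.13,.17,2,8)
p,d=capture("wrist")
a=cv2.resize(p2[160:300,290:460],None,fx=3,fy=3);b=cv2.resize(p,(560,420))[:,90:]
cv2.imwrite("pics/c4.png",np.hstack([a[:,:330] if 0 else a,b])[:, :800][...,::-1])
E
```

```text
t 9.25 tcp [0.5232 0.1612 0.2122] toolY deg 4.2 w 0.0441 ff 0.0 F [ 0.1 -0.6 -0.5] q [ 0.02  0.43 -0.52  1.81  0.26  0.96 -0.53]
(0.054, 0.07) 838 [369.5 241.1] rect [523.8 158.3] [ 69.8 158.8] 5.7 mean [0.5289 0.16   0.0614] med z 0.0614
(0.13, 0.17) 69 [426.6 211.8] rect [445.6 358.1] [ 10.8 282.4] 60.1 mean [0.523  0.3132 0.118 ] med z 0.1421
```

View pics/c4.png

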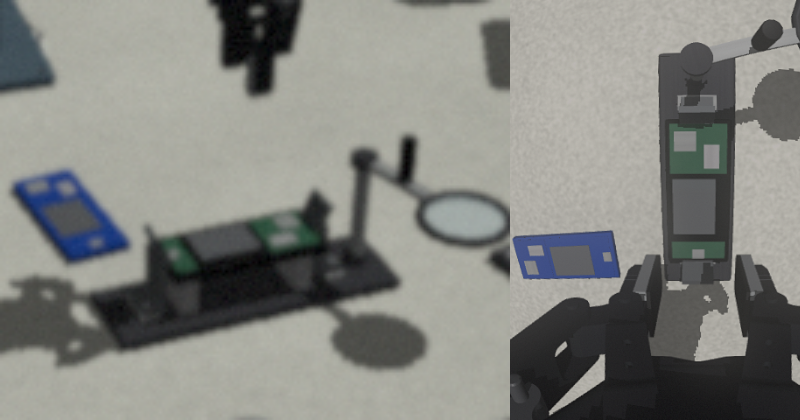

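The phone sits level under both lips, with its top at z≈0.061. The knob stands at about (0.559, 0.291). I'll pinch it with the fingers across the arm.

Emit:
arm_command(
  motion=[
    [[0.5, 2, 0, 0.15, 50], [1, 4, 0, 0.3, 50], [1.5, 6, 0, 0.45, 50], [2, 8, 0, 0.6, 50], [2.5, 10, 0, 0.75, 50], [3, 12, 0, 0.9, 50], [3.6, 13, 0, 1.05, 50], [3.6, 13, 0, 1.2, 50]],
  ],
)

```text
clock: 10.15
ee_pos: [0.5582, 0.293, 0.2096]
eef_rot: [-0.001, 0.144, 0.99, 0.0]
ft_force: [0.5, -0.9, 0.5]
gripper_width: 0.0427
finger_force: 0.0
```

Emit:
arm_command(
  motion=[
    [[0, 0, 0, 0.15, 50], [0, 0, 0, 0.3, 50], [0, 0, 0, 0.45, 50], [0, 0, 0, 0.6, 50], [0, 0, 0, 0.645, 50], [0, 0, 0, 0.645, 50], [0, 0, 0, 0.645, 50], [0, 0, 0, 0.645, 50]],
  ],
)

```text
clock: 10.95
ee_pos: [0.5587, 0.2912, 0.2108]
eef_rot: [-0.0, -0.173, 0.985, -0.0]
ft_force: [-0.0, 0.2, 0.0]
gripper_width: 0.0428
finger_force: 0.0
```

```bash
python3 - <<'E'
from h import *
st()
p,d=capture("wrist");cv2.imwrite("pics/w5.png",p[...,::-1])
E
```

```text
t 10.95 tcp [0.5587 0.2912 0.2108] toolY deg 109.9 w 0.0428 ff 0.0 F [-0.   0.2  0. ] q [ 0.04  0.7  -0.9   1.57  0.58  1.16  0.93]
```

View pics/w5.png

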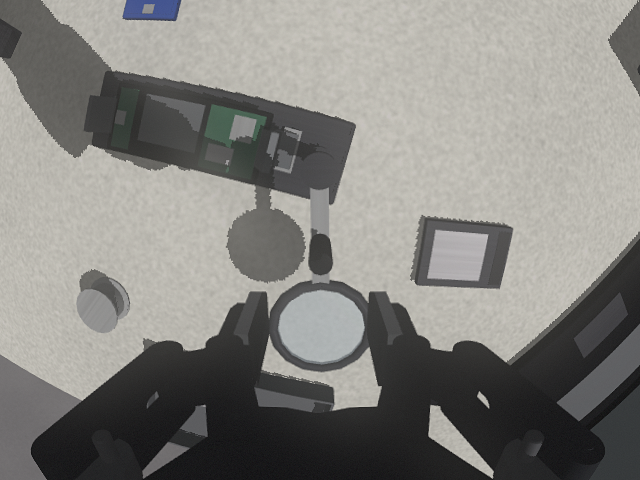

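The knob (320,255) is on the fingers' centreline and the arm runs straight up the image. Now I'll descend and pinch.

Emit:
arm_command(
  motion=[
    [[0, 0, -3, 0, 50], [0, 0, -6, 0, 50], [0, 0, -8, 0, 50], [0, 0, -8, 0, 50], [0, 0, -8, 0, 5], [0, 0, -8, 0, 5], [0, 0, -8, 0, 5], [0, 0, -8, 0, 5]],
  ],
  force=30,
)

```text
clock: 11.8
ee_pos: [0.5597, 0.2922, 0.1329]
eef_rot: [0.001, -0.173, 0.985, 0.001]
ft_force: [0.7, -0.3, 5.7]
gripper_width: 0.0129
finger_force: 30.1
```

```bash
python3 - <<'E'
from h import *
st()
pz=np.array([.5142,.2753]);s=state();k=np.array(s["ee_pos"][:2])
print(np.linalg.norm(k-pz),np.degrees(np.arctan2(*(k-pz)[::-1])))
a0=np.radians(19.9);a1=np.radians(-85.7);k0=pz+.048*np.array([np.cos(a0),np.sin(a0)])
for i in range(1,17):
    a=a0+(a1-a0)*i/16; print(i,np.round((pz+.048*np.array([np.cos(a),np.sin(a)])-k0)*100,2),round(a-a0,3))
E
```

```text
t 11.8 tcp [0.5597 0.2922 0.1329] toolY deg 110.0 w 0.0129 ff 30.068990886211395 F [ 0.7 -0.3  5.7] q [ 0.01  0.78 -0.85  1.63  0.66  1.03  0.87]
0.04853380135888292 20.354233010115713
1 [ 0.16 -0.53] -0.115
2 [ 0.25 -1.07] -0.23
3 [ 0.29 -1.63] -0.346
4 [ 0.26 -2.18] -0.461
5 [ 0.16 -2.72] -0.576
6 [ 0.01 -3.25] -0.691
7 [-0.21 -3.76] -0.806
8 [-0.48 -4.24] -0.922
9 [-0.81 -4.69] -1.037
10 [-1.19 -5.09] -1.152
11 [-1.6  -5.45] -1.267
12 [-2.06 -5.76] -1.382
13 [-2.55 -6.02] -1.497
14 [-3.07 -6.21] -1.613
15 [-3.61 -6.35] -1.728
16 [-4.15 -6.42] -1.843
```

Emit:
arm_command(
  motion=[
    [[0.16, -0.53, 0, -0.115, 5], [0.25, -1.07, 0, -0.23, 5], [0.29, -1.63, 0, -0.345, 5], [0.26, -2.18, 0, -0.46, 5], [0.16, -2.72, 0, -0.575, 5], [0, -3.25, 0, -0.69, 5], [-0.21, -3.76, 0, -0.805, 5], [-0.48, -4.24, 0, -0.92, 5]],
  ],
)

```text
clock: 12.6
ee_pos: [0.555, 0.2488, 0.1329]
eef_rot: [0.001, 0.284, 0.959, 0.0]
ft_force: [-1.0, -1.6, 7.2]
gripper_width: 0.013
finger_force: 30.4
```

Emit:
arm_command(
  motion=[
    [[-0.33, -0.45, 0, -0.115, 5], [-0.71, -0.85, 0, -0.23, 5], [-1.12, -1.21, 0, -0.345, 5], [-1.58, -1.52, 0, -0.46, 5], [-2.07, -1.78, 0, -0.575, 5], [-2.59, -1.97, 0, -0.69, 5], [-3.13, -2.11, 0, -0.805, 5], [-3.67, -2.18, 0, -0.92, 5]],
  ],
)

```text
clock: 13.4
ee_pos: [0.5178, 0.2257, 0.1328]
eef_rot: [0.001, 0.68, 0.733, -0.0]
ft_force: [-2.9, -5.0, 12.2]
gripper_width: 0.0127
finger_force: 30.8
```

Emit:
arm_command(
  motion=[
    [[0, 0, 0, 0, 5], [0, 0, 0, 0, 5], [0, 0, 0, 0, 20], [0, 0, 0, 0, 35], [0, 0, 0, 0, 45], [0, 0, 0, 0, 45], [0, 0, 0, 0, 45], [0, 0, 0, 0, 45]],
  ],
)

```text
clock: 14.2
ee_pos: [0.5175, 0.2271, 0.1312]
eef_rot: [-0.0, 0.679, 0.735, -0.0]
ft_force: [-0.8, -0.3, -0.4]
gripper_width: 0.0387
finger_force: 0.0
```

Emit:
arm_command(
  motion=[
    [[0, 0, 2, 0, 45], [0, 0, 5, 0, 45], [0, 0, 9, 0, 45], [0, 0, 12, 0, 45], [-4, -4, 14, 0, 45], [-8, -8, 14, 0, 45], [-12, -12, 14, 0, 45], [-15, -15, 14, 0, 45]],
  ],
)

```text
clock: 15.0
ee_pos: [0.3767, 0.0865, 0.2712]
eef_rot: [0.0, 0.679, 0.735, 0.0]
ft_force: [1.0, -1.2, 0.3]
gripper_width: 0.0384
finger_force: 0.0
```

```bash
python3 - <<'E'
from h import *
st()
p,d=capture("top");W=cloud("top",d);blobs(W,205,325,225,290,.107,.13);blobs(W,205,325,225,290,.14,.17,0,8);blobs(W,205,325,225,290,.054,.07,2,8)
p2,d2=capture("scene");W=cloud("scene",d2);blobs(W,310,440,190,280,.054,.066)
a=cv2.resize(p2[160:300,300:440],None,fx=2.8,fy=2.8);b=cv2.resize(p[200:340,190:330],None,fx=2.8,fy=2.8)
cv2.imwrite("pics/c6.png",np.hstack([a,b])[...,::-1])
E
```

```text
t 15.0 tcp [0.3767 0.0865 0.2712] toolY deg 4.5 w 0.0384 ff 0.0 F [ 1.  -1.2  0.3] q [ 0.17  0.05 -0.52  2.11  0.03  0.99 -0.29]
(0.107, 0.13) 744 [262.  260.6] rect [528.5 166.6] [91.7 77. ] 61.1 mean [0.5249 0.1632 0.1165] med z 0.1166
(0.107, 0.13) 110 [222.8 263.3] rect [514.4 263.3] [18.6 45.8] 1.8 mean [0.5147 0.2654 0.1182] med z 0.1184
(0.14, 0.17) 29 [235.5 261.9] rect [518.9 226.6] [12.6 12. ] 5.0 mean [0.518  0.2263 0.1559] med z 0.1568
(0.054, 0.07) 71 [245.7 256.5] rect [536.  210.3] [22.2 36. ] 0.8 mean [0.5365 0.2124 0.0743] med z 0.061
(0.054, 0.07) 275 [284.4 262.9] rect [514.   71.1] [131.2  64.8] 76.6 mean [0.5224 0.1075 0.0727] med z 0.0603
(0.054, 0.07) 97 [246.1 270.4] rect [501.3 209. ] [23.2 44.6] 7.5 mean [0.4996 0.2123 0.0563] med z 0.06
(0.054, 0.066) 795 [369.8 241.1] rect [523.1 159.5] [ 71.  155.8] 3.9 mean [0.5291 0.1608 0.0612] med z 0.0614
```

View pics/c6.png

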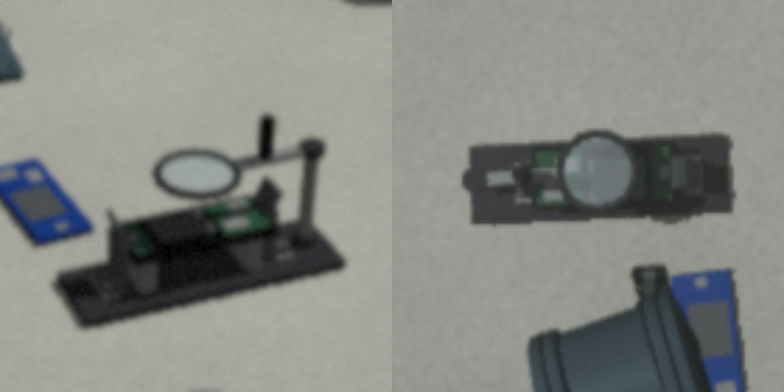

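The lens centre is at about (0.525, 0.163), within 4 mm of the seat. The phone's top reads 0.060–0.061 at both ends. I'll let the arm settle and hand in.

Emit:
arm_command(
  motion=[
    [[0, 0, 0, 0, 45], [0, 0, 0, 0, 45], [0, 0, 0, 0, 45], [0, 0, 0, 0, 45], [0, 0, 0, 0, 45], [0, 0, 0, 0, 45], [0, 0, 0, 0, 45], [0, 0, 0, 0, 45]],
  ],
)

```text
clock: 15.9
ee_pos: [0.3782, 0.0878, 0.2712]
eef_rot: [-0.0, 0.679, 0.735, -0.0]
ft_force: [0.1, 0.1, 0.4]
gripper_width: 0.0383
finger_force: 0.0
```

```bash
python3 -c "
from bench import ctrl
print(ctrl.hand_in())"
```

```text
the job is handed in; nothing more can be done
None
```

I handed the job in at about 16 s: the phone is snapped home, level on both ledges and under the lips, the lens is within about 4 mm of centre over it, and I kept the arm clear of the screwdriver, reel and drive; hand-in returned no verdict.

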